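Refit the filter cover of the dust extractor

ROBOT

A 6-joint arm with a two-finger parallel gripper is mounted at the origin on the work surface. World frame = base frame: x ahead of the robot, y to its left, z up, the work surface at z = 0. Lengths are in m, angles in rad, forces in N, time in s.
With the tool pointing down it reaches from about 0.425 to 0.925 m from the base axis. Payload 12.5 kg.
Tool frame: the origin (TCP) lies between the finger pads; the fingertips stand 19 mm ahead of it and the grasp point (between the pads) is the TCP; z points along the fingers, y is the line along which they close (so a half turn about z gives the same grasp; the last joint's range is limited). The gripper opens to 85 mm and grips with 20 to 120 N. Pads are 22 mm wide; open, the fingers measure 114 mm over their backs; the gripper's body (76 mm by 85 mm) begins 54 mm behind the grasp point. The pads swing forward as they close: fully open they stand 13 mm farther back than shut.
Start: joints at [1.038, 0.491, 1.559, -0, 1.092, -0.106], TCP at [0.259, 0.569, 0.25] pointing down, gripper open.
Joint ranges: [-3.1, 3.1], [-0.84, 2.19], [0.05, 2.79], [-1.13, 4.28], [0.06, 2.93], [-2.69, 2.69]. Speed limits (rad/s): [2.22, 2.22, 2.79, 3.14, 3.14, 3.14].

INTERFACE

Orientations are given as a unit quaternion [x, y, z, w].
In Python, from cell import manip, viewer gives the robot as it stands.
- The arm moves only by the tool send_rows, never from a script. Its argument "steps" is a list that holds one entry, the list of rows, each a list of 6 numbers: the shift along the tool's x, y, z scaled (see below), then the turn, a rotation vector about the tool's x, y, z scaled (see below). A call has 1 to 12 rows; each row is the pose to reach, as a shift and turn from the pose commanded when the call began, along the tool's axes at that moment; what a row does not reach only later rows make up. The controller multiplies each number of a shift by 0.12 m and each number of a turn by 2 rad. A row lasts 1/10 s, in which the tool goes at most 50 mm and 8.59 degrees, less where a joint would pass 70% of its speed; a pose out of reach is approached as far as the arm can. A call with a number of a shift or a turn outside -1 to 1 is refused whole. A call with a gripper value outside its range is refused whole. "fingers" is the opening, from 0 (shut) to 1 (fully open), set as the call begins (left out, the last holds). The fingers move at their own pace and stop on an object; "newtons" is the grip in N (left out, the last holds). Time passes only in rows, so rows that repeat a pose let the fingers close. It gives the time, the measured TCP pose, the force, the opening and the grip force at its end, in the units of the state.
- manip.observe(): the state, without advancing time (a new reading comes with each control period).
- viewer.get_image(name): name is "scene" or "top"; returns the picture (480x640x3 uint8, blue, green, red); there is no depth.
- viewer.camera_info(name): a dict with "camera_matrix" (3x3 intrinsics, pixels), "eye" and "attitude" of the camera in the world. Camera axes: x right, y down, z forward; pixel columns grow to the right and rows downward; lengths in m; the calibration is good to about 2 mm. A picture is of the moment at which its call begins. camera_info takes no time and is no camera call.
- manip.finish_job(): hands the job in; it is judged then, once.
The state is a dict: "t": time; "joint_positions": joint angles; "dq": joint speeds; "effort": joint torques, N m; "eef_pos": TCP position; "eef_rot": TCP orientation; "ft_force": force on the tool from outside, world axes, zero at the start; "moment": the same for the moment, N m; "grip_width": finger opening in m; "grasp_force": force on a finger pad.
Only numpy, scipy, OpenCV 4.12 (cv2) and the standard library are available. Lean on these libraries where they do the work, as an engineer would, in place of code of your own. Each camera call takes 0.05 s, during which the arm holds its last target. There are 200 camera calls.

TASK

The filter of the bench dust extractor has been changed and its cover panel is to go back on. Turn the winged quarter-turn stud on the open grey box until it lines up with the way the panel's slot will lie (straight across the box, parallel to its short sides), then take the loose panel with the wooden grip, set it square on the frame with the stud standing up through the slot, and push it down against its springy seal until it is flush. Finish while still holding it pressed flush, so that it can be locked, and leave the other things on the bench where they are.

Things in the scene. Friction and masses are not known exactly. Their poses are not given: they have to be found in the camera images.
- box: open-topped grey filter box fixed to the bench, 240 (x) x 180 (y) x 90 mm. Origin under its centre at bench level, x along its long side, z up. Its top frame has an opening from x -80 to +25, y -50 to +50 mm, ringed by an 8 mm wide rubber seal; the stud stands at x = +72 mm, y = 0. The panel when home has its origin at (0, 0, 90 mm) here and the box's yaw: 20 mm of frame shows all round.
- box_seat (a point): centre of the frame's top face, 90 mm above the box's origin: where the panel's origin belongs when it is fully down; axes as the box's.
- seal (a joint): how far the springy seal ring is pressed: 0 = standing 6 mm proud of the frame, 0.006 = flush with it. It yields from about 5.5 N and is flush at about 11.5 N (more than the panel's weight), and springs back when let go.
- stud (a joint): angle of the stud's wing about the vertical (rad, grows anticlockwise from above). 0 = wing along the box's long side (x); +1.57 or -1.57 = straight across it (along y), as the panel's slot needs; both are equally good. Starts between -0.9 and 0.6, stops at -1.8 and 1.8, turns stiffly (0.06 N m) and stays where it is left.
- stud_top (a point): centre of the top of the stud's wing, on its axis of turning, 26 mm above the frame; x along the wing. The wing is a steel blade 36 mm long (x), 8 mm thick (y), 20 mm tall (from 6 to 26 mm above the frame) on an 8 mm round stem.
- panel: loose aluminium cover panel, 200 (x) x 140 (y) x 6 mm, 0.3 to 0.5 kg, lying flat on the bench, grip up. Origin at the centre of its underside, z up. At the centre of its top a wooden grip bar, 70 mm long (x), 14 mm wide (y), from 6 to 46 mm above the underside. A slot 16 mm (x) by 47 mm (y) goes through it, centred at x = +72 mm, y = 0.
- panel_slot (a point): centre of the slot at the panel's underside; axes as the panel's.
- panel_grip (a point): centre of the top of the panel's wooden grip bar, 46 mm above the underside; axes as the panel's.
- gouge: bystander, leave it: carving gouge lying flat, 24 mm square wooden handle and thin steel blade, 220 mm long in all; origin near mid length
- bust: bystander, leave it: unpainted turned wooden figure, 76 mm across, 153 mm tall; origin under its centre
- glue: bystander, leave it: white glue bottle, 56 mm in diameter, 150 mm tall; origin under its centre
- block: bystander, leave it: light wood block 130 x 70 x 60 mm; origin under its centre
- offcut: bystander, leave it: plywood offcut 100 x 45 x 22 mm; origin under its centre
- mug: bystander, leave it: terracotta cup, 76 mm across, 85 mm tall; origin under its centre
Mind the look-alikes: they are no part of the job. Leave any yellow look-alike of the panel alone.

How it is judged:
On the way:
1. the stud is turned straight across the box, while the panel is still off the frame (angle between the x axis of stud_top and the y axis of box, either way round below 0.15 rad and distance between panel_slot and stud_top above 0.03 m), for 0.2 s.
At the end, for the whole second after the job is handed in: Stud straight across the box (0.15 rad) and up through the slot (9 mm in plan); panel centred (9 mm), square (0.12 rad), level (0.03 rad) and at rest, flush to 1.5 mm, seal pressed in over 4.8 mm; the fingers still press the panel (over 4 N) and it presses the box (over 6 N) (angle between the x axis of stud_top and the y axis of box, either way round below 0.15 rad and horizontal distance between panel and box_seat below 0.009 m and horizontal distance between panel_slot and stud_top below 0.009 m and angle between the x axis of panel and the x axis of box, either way round below 0.12 rad and z of panel in the frame of box_seat below 0.0015 m and angle between panel's own z axis and vertical below 0.03 rad and value of joint seal above 0.0048 m and contact force between the fingers and panel above 4 N and contact force between panel and box above 6 N and linear speed of panel below 0.02 m/s); the arm keeps its last pose, push and grip.
It fails at once if a bystander is shifted by more than 40 mm (distance of any of gouge, bust, glue, block, offcut, mug from where it was at the start of the episode above 0.04 m).
It fails at once if the figure, the glue bottle or the cup is tipped over (angle between any of bust, glue, mug's own z axis and vertical above 0.5 rad).
It also fails if it takes over 50 s, if anything falls off the work surface, if the arm or the gripper's body presses on something with over 40 N, if the wrist force passes 120 N, or if a joint passes its speed limit or range.

## Working session

There is one attempt and no reset: what is moved stays moved. The work goes in short steps, Python scripts to look and compute and a tool call to move; the robot and the scene stay as the last step left them, time stands still between calls to the robot, and variables do not carry over. Pictures are saved under pics/ and viewed, at most 10 in all, crops included, and the job is handed in when it is done.

Besides the shell and the picture viewer there is one more tool, called after "Emit:" by a JSON object that holds its "fn" and its "kwargs". send_rows: Moves the arm, as the interface text tells. Its arguments: {"type":"object","properties":{"steps":{"type":"array","items":{"type":"array","items":{"type":"array","items":{"type":"number"}}}},"fingers":{"type":"number"},"newtons":{"type":"number"}},"required":["steps"]}

```bash
mkdir -p pics; ls; python3 - <<'E'
from cell import manip, viewer
import cv2
for n in ("scene","top"):
    cv2.imwrite(f"pics/{n}0.png",viewer.get_image(n)); print(n,viewer.camera_info(n))
print(manip.observe())
E
```

```text
pics
scene {'camera_matrix': array([[511.76740861,   0.        , 315.17800699],
       [  0.        , 511.76740861, 240.39115293],
       [  0.        ,   0.        ,   1.        ]]), 'eye': array([ 1.22589666, -0.70872607,  1.13483669]), 'attitude': array([ 0.84402651,  0.37695603, -0.15779182, -0.34731131])}
top {'camera_matrix': array([[618.99532284,   0.        , 329.50844851],
       [  0.        , 618.99532284, 240.77375775],
       [  0.        ,   0.        ,   1.        ]]), 'eye': array([ 0.19527267, -0.01781551,  1.82557496]), 'attitude': array([-0.7020752 ,  0.70810419, -0.05110069,  0.05538589])}
{'t': 0.1, 'joint_positions': array([ 1.03839198e+00,  4.91511685e-01,  1.55941020e+00,  1.47611954e-05,
        1.09166753e+00, -1.05563016e-01]), 'dq': array([-0.00036162, -0.00086301, -0.0014992 , -0.00030815, -0.00054523,
       -0.00167992]), 'effort': array([ 3.52775816e-03, -6.19444156e+01, -2.62030417e+01, -5.37080371e-05,
        2.76148370e-03, -6.93343895e-05]), 'eef_pos': array([0.2586116 , 0.56878726, 0.24977098]), 'eef_rot': array([ 2.11807492e-01,  9.77311280e-01, -4.71189190e-04, -1.62511494e-04]), 'ft_force': array([ 0.52608176,  0.09802157, -0.19205326]), 'moment': array([ 0.04478941,  0.01165975, -0.00917916]), 'grasp_force': 0.0, 'grip_width': 0.08529036289335143}
```

View pics/scene0.png

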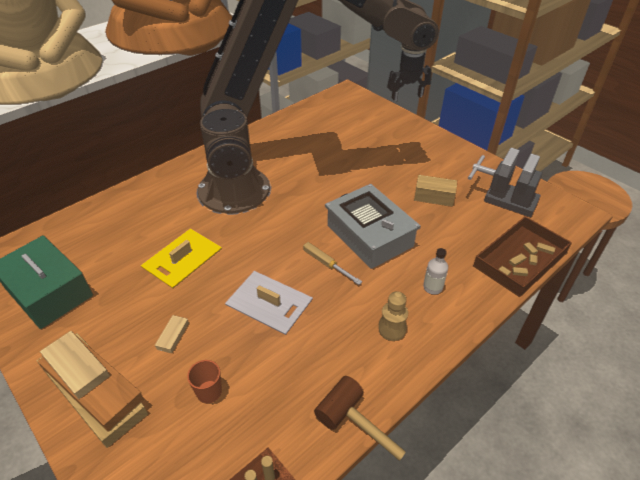

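View pics/top0.png

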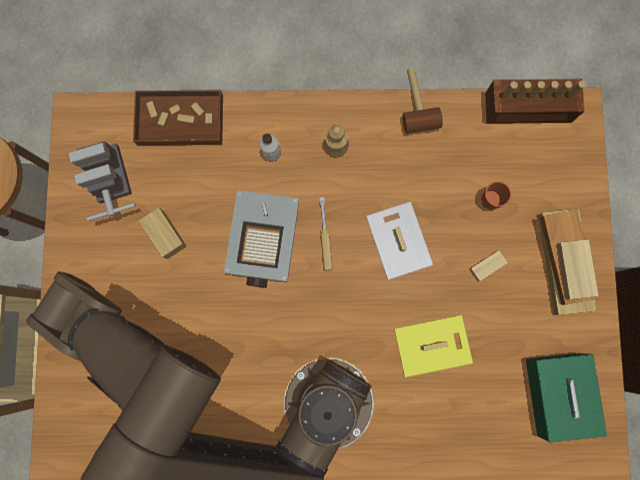

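Candidates, by pixel in the top view:
- **Panel:** the aluminium plate at (400,240) matches the description. The yellow plate at (434,346) is the look-alike.
- **Box:** the grey box at (262,237) with the wing at (265,209). The green box at (567,397) is not it.

I'll check both choices in one close crop.

```bash
cat > h.py <<'E'
from cell import manip, viewer
import cv2, numpy as np
from scipy.spatial.transform import Rotation as R
def ray(cam,px,z):
    c=viewer.camera_info(cam); K=c["camera_matrix"]; A=R.from_quat(c["attitude"]).as_matrix()
    p=np.atleast_2d(px).astype(float); d=np.c_[(p-[K[0,2],K[1,2]])/K[0,0],np.ones(len(p))]@A.T
    e=np.array(c["eye"]); return e+d*((z-e[2])/d[:,2])[:,None]
def proj(cam,P):
    c=viewer.camera_info(cam); K=c["camera_matrix"]; A=R.from_quat(c["attitude"]).as_matrix()
    q=(np.atleast_2d(P)-c["eye"])@A@K.T; return q[:,:2]/q[:,2:]
E
python3 - <<'E'
from h import *
im=cv2.imread("pics/top0.png"); s=cv2.imread("pics/scene0.png")
f=lambda a,x,y,w,h,k:cv2.resize(a[y:y+h,x:x+w],None,fx=k,fy=k,interpolation=cv2.INTER_CUBIC)
a=np.hstack([f(im,215,185,100,110,4),f(im,360,195,80,110,4)][:2])
b=np.hstack([f(s,320,180,105,40,4),f(s,220,265,75,40,4)])
b=cv2.copyMakeBorder(b,0,0,0,max(0,a.shape[1]-b.shape[1]),cv2.BORDER_CONSTANT)[:, :a.shape[1]]
cv2.imwrite("pics/crop1.png",np.vstack([a,b]))
hsv=cv2.cvtColor(im,cv2.COLOR_BGR2HSV)
def fit(mask,x,y,w,h,z,nm):
    m=np.zeros_like(mask); m[y:y+h,x:x+w]=mask[y:y+h,x:x+w]
    m=cv2.morphologyEx(m,cv2.MORPH_OPEN,np.ones((3,3)))
    c=max(cv2.findContours(m,cv2.RETR_EXTERNAL,cv2.CHAIN_APPROX_NONE)[0],key=cv2.contourArea)
    P=ray("top",c[:,0,:],z)[:,:2]
    r=cv2.minAreaRect((P*1000).astype(np.float32)); print(nm,r,cv2.boundingRect(c)); return r
pm=((hsv[...,1]<60)&(hsv[...,2]>140)).astype(np.uint8)*255
fit(pm,355,190,90,100,.006,"panel")
bm=((hsv[...,1]<70)&(hsv[...,2]>105)).astype(np.uint8)*255
fit(bm,215,180,95,110,.09,"box")
# grips
gm=((hsv[...,1]>80)).astype(np.uint8)*255
fit(gm,385,222,28,32,.046,"grip")
print(hsv[215,240],hsv[240,385],hsv[209,265])
E
```

```text
panel ((472.72174072265625, -214.19967651367188), (202.3135986328125, 142.1346435546875), 17.664457321166992) (367, 202, 66, 77)
box ((477.0560302734375, 184.6702880859375), (181.2796630859375, 242.1645050048828), 81.87036895751953) (224, 191, 75, 90)
grip ((470.26116943359375, -212.17555236816406), (65.61675262451172, 15.701480865478516), 16.904293060302734) (395, 228, 11, 22)
[ 80  10 152] [120   1 202] [ 30   4 182]
```

View pics/crop1.png

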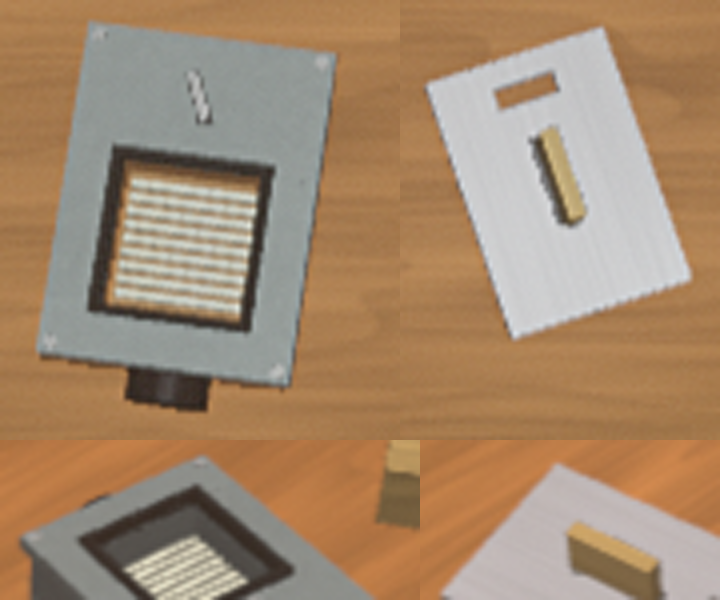

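The crop confirms it. The plain aluminium panel has a wooden grip and its slot at the upper end (about (391,217)). The box's wing runs from about (263,203) to (267,215).

```bash
cat >> h.py <<'E'
def go(x,y,z,yaw):
    "row to pose with tool down, tool-y yaw in deg"
    o=manip.observe(); r0=R.from_quat(o["eef_rot"]); a=np.radians(yaw)
    Y=np.array([np.cos(a),np.sin(a),0]); Z=np.array([0,0,-1.]); r1=R.from_matrix(np.c_[np.cross(Y,Z),Y,Z])
    d=r0.inv().apply(np.array([x,y,z])-o["eef_pos"])/.12; t=(r0.inv()*r1).as_rotvec()/2
    print("row",np.r_[d,t].round(4).tolist())
def st():
    o=manip.observe(); y=R.from_quat(o["eef_rot"]).as_matrix()[:,1]
    print("t %.2f"%o["t"],o["eef_pos"].round(4),"yawY %.1f"%np.degrees(np.arctan2(y[1],y[0])),"F",o["ft_force"].round(1),"w %.4f g %.1f"%(o["grip_width"],o["grasp_force"]),"q",o["joint_positions"].round(2))
E
python3 - <<'E'
from h import *
im=cv2.imread("pics/top0.png"); g=cv2.cvtColor(im,cv2.COLOR_BGR2GRAY)
sub=g[198:220,255:275]; hsv=cv2.cvtColor(im,cv2.COLOR_BGR2HSV)[198:220,255:275]
m=(g[198:220,255:275]>172); ys,xs=np.nonzero(m); print(m.sum(),np.median(sub))
P=ray("top",np.c_[xs+255,ys+198],.116)[:,:2]; c=P.mean(0); u=np.linalg.svd(P-c)[2][0]
print("wing",c,np.degrees(np.arctan2(u[1],u[0])))
print("glue top/bust top",ray("top",[[266,138]],.15),ray("top",[[337,131]],.15))
go(.5483,.1745,.19,-5); st()
E
```

```text
15 149.0
wing [0.54527798 0.17328526] -166.52650454560435
glue top/bust top [[0.74362182 0.16749652 0.15      ]] [[ 0.76201622 -0.03225303  0.15      ]]
row [-3.5578, -1.991, 0.4996, -0.0005, 0.0003, 0.6156]
t 0.10 [0.2586 0.5688 0.2498] yawY 65.5 F [ 0.5  0.1 -0.2] w 0.0853 g 0.0 q [ 1.04  0.49  1.56  0.    1.09 -0.11]
```

Emit:
{"fn": "send_rows", "kwargs": {"steps": [[[-0.3, -0.17, 0, 0, 0, 0], [-0.6, -0.34, 0, 0, 0, 0], [-0.9, -0.5, 0, 0, 0, 0]]], "fingers": 0.5, "newtons": 40}}

```text
t: 0.4
eef_pos: [0.3325, 0.4684, 0.2499]
eef_rot: [0.211, 0.977, -0.0, -0.0]
ft_force: [0.5, -0.2, -0.0]
grip_width: 0.0438
grasp_force: 0.0
```

Emit:
{"fn": "send_rows", "kwargs": {"steps": [[[-0.3, -0.17, 0, 0, 0, 0], [-0.6, -0.34, 0, 0, 0, 0], [-0.9, -0.5, 0, 0, 0, 0]]]}}

```text
t: 0.7
eef_pos: [0.4063, 0.3688, 0.2502]
eef_rot: [0.212, 0.977, -0.0, -0.0]
ft_force: [0.9, 0.2, 0.3]
grip_width: 0.0426
grasp_force: 0.0
```

Emit:
{"fn": "send_rows", "kwargs": {"steps": [[[-0.3, -0.17, 0, 0, 0, 0], [-0.6, -0.34, 0, 0, 0, 0], [-0.9, -0.5, 0, 0, 0, 0]]]}}

```text
t: 1.0
eef_pos: [0.4798, 0.2694, 0.2502]
eef_rot: [0.212, 0.977, -0.0, -0.0]
ft_force: [-0.3, 0.5, 0.5]
grip_width: 0.0429
grasp_force: 0.0
```

Emit:
{"fn": "send_rows", "kwargs": {"steps": [[[-0.86, -0.49, 0.4, 0, 0, 0.8], [-0.86, -0.49, 0.4, 0, 0, 0.8], [-0.86, -0.49, 0.4, 0, 0, 0.8], [-0.86, -0.49, 0.4, 0, 0, 0.8], [-0.86, -0.49, 0.4, 0, 0, 0.8], [-0.86, -0.49, 0.4, 0, 0, 0.8], [-0.86, -0.49, 0.4, 0, 0, 0.8], [-0.86, -0.49, 0.4, 0, 0, 0.8], [-0.86, -0.49, 0.4, 0, 0, 0.8], [-0.86, -0.49, 0.4, 0, 0, 0.8], [-0.86, -0.49, 0.4, 0, 0, 0.8], [-0.86, -0.49, 0.4, 0, 0, 0.8]]]}}

```text
t: 2.2
eef_pos: [0.5486, 0.1747, 0.202]
eef_rot: [0.849, 0.528, -0.0, -0.0]
ft_force: [-0.0, -0.2, 0.7]
grip_width: 0.0427
grasp_force: 0.0
```

```bash
python3 -c "
from h import *
st(); go(.5475,.174,.15,-75)"
```

```text
t 2.20 [0.5486 0.1747 0.202 ] yawY -26.2 F [-0.  -0.2  0.7] w 0.0427 g 0.0 q [0.19 0.48 1.74 0.   0.93 0.65]
row [-0.0092, -0.0056, 0.4337, -0.0001, 0.0002, 0.4258]
```

Emit:
{"fn": "send_rows", "kwargs": {"steps": [[[0, 0, 0, 0, 0, 0.43], [0, 0, 0, 0, 0, 0.43], [0, 0, 0.2, 0, 0, 0.43], [0, 0, 0.3, 0, 0, 0.43], [0, 0, 0.4, 0, 0, 0.43], [0, 0, 0.43, 0, 0, 0.43], [0, 0, 0.43, 0, 0, 0.43]]]}}

```text
t: 2.9
eef_pos: [0.5484, 0.1747, 0.1499]
eef_rot: [0.992, 0.128, -0.001, 0.0]
ft_force: [-0.2, 0.4, -0.0]
grip_width: 0.043
grasp_force: 0.0
```

```bash
python3 -c "
from h import *
st(); go(.548,.174,.119,-75)
cv2.imwrite('pics/s1.png',cv2.resize(viewer.get_image('scene')[150:280,300:460],None,fx=5,fy=4.6))"
```

```text
t 2.90 [0.5484 0.1747 0.1499] yawY -75.3 F [-0.2  0.4 -0. ] w 0.0430 g 0.0 q [0.19 0.54 1.78 0.   0.82 1.51]
row [-0.0046, 0.0045, 0.2577, -0.0001, 0.0007, -0.0028]
```

View pics/s1.png

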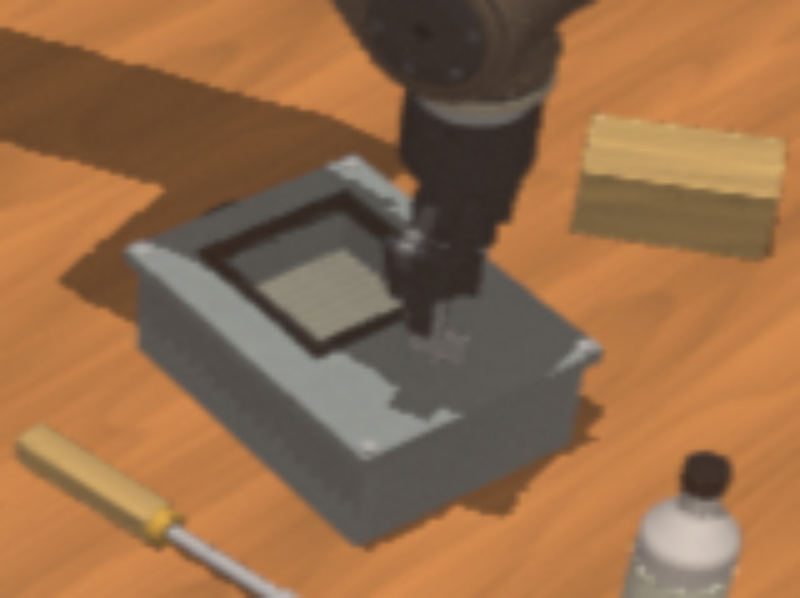

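The picture shows the fingers straddling the wing (crop pixel about (445,345)), so I'll descend and close.

Emit:
{"fn": "send_rows", "kwargs": {"steps": [[[0, 0, 0.1, 0, 0, 0], [0, 0, 0.2, 0, 0, 0], [0, 0, 0.26, 0, 0, 0], [0, 0, 0.26, 0, 0, 0]]]}}

```text
t: 3.35
eef_pos: [0.5482, 0.1746, 0.1181]
eef_rot: [0.992, 0.128, -0.001, 0.0]
ft_force: [-0.4, 0.4, -0.6]
grip_width: 0.0427
grasp_force: 0.0
```

Emit:
{"fn": "send_rows", "kwargs": {"steps": [[[0, 0, 0, 0, 0, 0], [0, 0, 0, 0, 0, 0], [0, 0, 0, 0, 0, 0], [0, 0, 0, 0, 0, 0], [0, 0, 0, 0, 0, 0]]], "fingers": 0, "newtons": 40}}

```text
t: 3.85
eef_pos: [0.5487, 0.1761, 0.1201]
eef_rot: [0.992, 0.127, 0.001, -0.001]
ft_force: [-2.3, 11.2, 0.8]
grip_width: 0.0066
grasp_force: 43.8
```

```bash
python3 -c "
from h import *
st(); go(.5483,.1745,.119,-8.1)"
```

```text
t 3.85 [0.5487 0.1761 0.1201] yawY -75.4 F [-2.3 11.2  0.8] w 0.0066 g 43.8 q [0.2  0.58 1.81 0.   0.75 1.51]
row [-0.0061, 0.0118, 0.0091, -0.0003, -0.0011, -0.5874]
```

Emit:
{"fn": "send_rows", "kwargs": {"steps": [[[0, -0.018, 0, 0, 0, 0], [0, -0.018, 0, 0, 0, -0.06], [0, -0.018, 0, 0, 0, -0.12], [0, -0.018, 0, 0, 0, -0.18], [0, -0.018, 0, 0, 0, -0.24], [0, -0.018, 0, 0, 0, -0.3], [0, -0.018, 0, 0, 0, -0.36], [0, -0.018, 0, 0, 0, -0.42], [0, -0.018, 0, 0, 0, -0.48], [0, -0.018, 0, 0, 0, -0.54], [0, -0.018, 0, 0, 0, -0.59], [0, -0.018, 0, 0, 0, -0.59]]]}}

```text
t: 5.05
eef_pos: [0.547, 0.1779, 0.1201]
eef_rot: [0.752, 0.659, -0.0, -0.001]
ft_force: [-8.4, 9.8, 5.3]
grip_width: 0.0066
grasp_force: 44.7
```

```bash
python3 -c "
from h import *
st(); print(manip.observe()['moment'])"
```

```text
t 5.05 [0.547  0.1779 0.1201] yawY -7.6 F [-8.4  9.8  5.3] w 0.0066 g 44.7 q [0.2  0.58 1.81 0.   0.75 0.33]
[1.53905621 1.19566398 0.06644227]
```

Emit:
{"fn": "send_rows", "kwargs": {"steps": [[[0, 0, 0, 0, 0, 0], [0, 0, 0, 0, 0, 0], [0, 0, 0, 0, 0, 0], [0, 0, 0, 0, 0, 0]]], "fingers": 0.5}}

```text
t: 5.45
eef_pos: [0.5484, 0.1767, 0.1196]
eef_rot: [0.754, 0.657, 0.0, 0.0]
ft_force: [0.5, 0.2, 0.3]
grip_width: 0.0429
grasp_force: 0.0
```

Emit:
{"fn": "send_rows", "kwargs": {"steps": [[[0, 0, -0.3, 0, 0, 0], [0, 0, -0.6, 0, 0, 0], [0, 0, -0.9, 0, 0, 0.1]]]}}

```text
t: 5.75
eef_pos: [0.5481, 0.1766, 0.2287]
eef_rot: [0.801, 0.599, -0.0, -0.0]
ft_force: [0.5, 1.2, -0.8]
grip_width: 0.042
grasp_force: 0.0
```

```bash
python3 -c "
from h import *
st(); go(.472,-.213,.18,-72.3)"
```

```text
t 5.75 [0.5481 0.1766 0.2287] yawY -16.4 F [ 0.5  1.2 -0.8] w 0.0420 g 0.0 q [ 0.2   0.44  1.71 -0.    0.99  0.48]
row [-3.2936, 0.3109, 0.4065, -0.0001, 0.0002, 0.4874]
```

Emit:
{"fn": "send_rows", "kwargs": {"steps": [[[-0.3, 0.03, 0, 0, 0, 0], [-0.6, 0.06, 0, 0, 0, 0], [-0.9, 0.085, 0, 0, 0, 0]]]}}

```text
t: 6.05
eef_pos: [0.5272, 0.0692, 0.2278]
eef_rot: [0.8, 0.599, 0.0, 0.0]
ft_force: [0.9, -0.6, -0.4]
grip_width: 0.0429
grasp_force: 0.0
```

Emit:
{"fn": "send_rows", "kwargs": {"steps": [[[-0.3, 0.03, 0, 0, 0, 0], [-0.6, 0.06, 0, 0, 0, 0], [-0.9, 0.085, 0, 0, 0, 0]]]}}

```text
t: 6.35
eef_pos: [0.5064, -0.0377, 0.2276]
eef_rot: [0.801, 0.599, 0.0, 0.0]
ft_force: [0.8, -1.2, -0.5]
grip_width: 0.0421
grasp_force: 0.0
```

Emit:
{"fn": "send_rows", "kwargs": {"steps": [[[-0.3, 0.03, 0, 0, 0, 0], [-0.6, 0.06, 0, 0, 0, 0], [-0.9, 0.085, 0, 0, 0, 0]]]}}

```text
t: 6.65
eef_pos: [0.4857, -0.1442, 0.2276]
eef_rot: [0.801, 0.599, 0.0, 0.0]
ft_force: [0.3, 1.1, -0.6]
grip_width: 0.0427
grasp_force: 0.0
```

```bash
python3 -c "
from h import *
st(); go(.472,-.213,.15,-72.3)
im=viewer.get_image('top'); cv2.imwrite('pics/top2.png',im)
cv2.imwrite('pics/scene2.png',viewer.get_image('scene'))
cv2.imwrite('pics/t2.png',cv2.resize(im[185:295,215:315],None,fx=5,fy=5,interpolation=cv2.INTER_CUBIC))
hsv=cv2.cvtColor(im,cv2.COLOR_BGR2HSV)
m=((hsv[...,1]<70)&(hsv[...,2]>105)).astype(np.uint8)*255
a=np.zeros_like(m);a[180:290,215:310]=m[180:290,215:310]
c=max(cv2.findContours(a,cv2.RETR_EXTERNAL,cv2.CHAIN_APPROX_NONE)[0],key=cv2.contourArea)
print(cv2.minAreaRect((ray('top',c[:,0],.09)[:,:2]*1000).astype(np.float32)))
"
```

```text
t 6.65 [ 0.4857 -0.1442  0.2276] yawY -16.4 F [ 0.3  1.1 -0.6] w 0.0427 g 0.0 q [-0.42  0.35  1.87  0.    0.92 -0.13]
row [-0.582, 0.0518, 0.6467, 0.0002, -0.0001, 0.4878]
((477.123291015625, 184.71841430664062), (181.38458251953125, 242.2069854736328), 81.9860610961914)
```

View pics/t2.png

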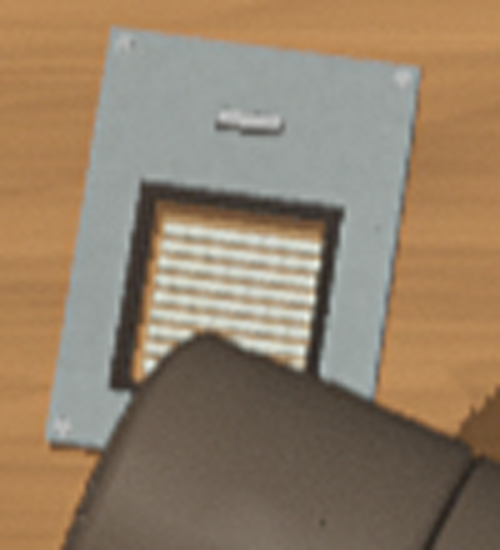

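The wing now lies across the box, from crop pixel (216,120) to (284,125), parallel to the box's top edge. Next I grasp the panel.

Emit:
{"fn": "send_rows", "kwargs": {"steps": [[[-0.4, 0.04, 0, 0, 0, 0.488], [-0.582, 0.052, 0.1, 0, 0, 0.488], [-0.582, 0.052, 0.3, 0, 0, 0.488], [-0.582, 0.052, 0.5, 0, 0, 0.488], [-0.582, 0.052, 0.8, 0, 0, 0.488], [-0.582, 0.052, 0.8, 0, 0, 0.488], [-0.582, 0.052, 0.8, 0, 0, 0.488], [-0.582, 0.052, 0.8, 0, 0, 0.488]]]}}

```text
t: 7.55
eef_pos: [0.4726, -0.211, 0.1312]
eef_rot: [0.988, 0.153, -0.0, -0.0]
ft_force: [0.2, -0.8, -0.3]
grip_width: 0.0427
grasp_force: 0.0
```

```bash
python3 -c "
from h import *
st(); go(.472,-.213,.031,-72.3)
s=viewer.get_image('scene'); cv2.imwrite('pics/s3.png',cv2.resize(s[230:340,210:330],None,fx=5,fy=5))"
```

```text
t 7.55 [ 0.4726 -0.211   0.1312] yawY -72.4 F [ 0.2 -0.8 -0.3] w 0.0427 g 0.0 q [-0.55  0.5   1.94  0.    0.7   0.71]
row [-0.0093, 0.0145, 0.8352, -0.0002, 0.0001, -0.0005]
```

View pics/s3.png

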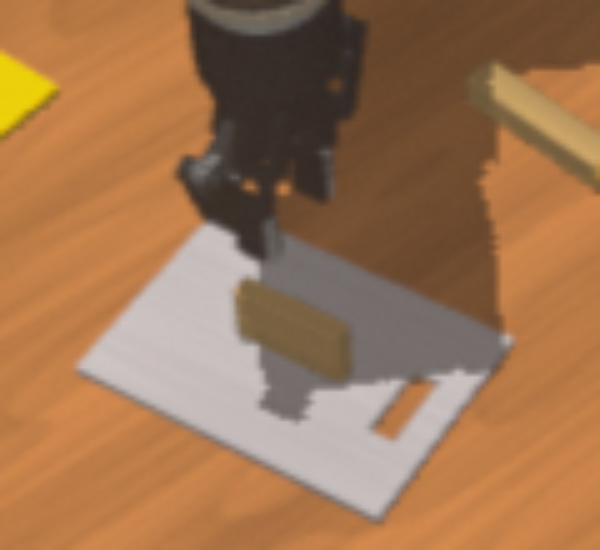

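The gripper is squarely over the grip bar (crop pixel about (295,330)) with clear room on both sides, so I'll go down and close.

Emit:
{"fn": "send_rows", "kwargs": {"steps": [[[-0.01, 0.015, 0.25, 0, 0, 0], [-0.01, 0.015, 0.5, 0, 0, 0], [-0.01, 0.015, 0.7, 0, 0, 0], [-0.01, 0.015, 0.83, 0, 0, 0], [-0.01, 0.015, 0.83, 0, 0, 0]]]}}

```text
t: 8.1
eef_pos: [0.4713, -0.213, 0.0305]
eef_rot: [0.988, 0.155, -0.001, -0.001]
ft_force: [0.0, -0.0, 0.3]
grip_width: 0.0425
grasp_force: 0.0
```

Emit:
{"fn": "send_rows", "kwargs": {"steps": [[[0, 0, 0, 0, 0, 0], [0, 0, 0, 0, 0, 0], [0, 0, 0, 0, 0, 0], [0, 0, 0, 0, 0, 0], [0, 0, 0, 0, 0, 0]]], "fingers": 0, "newtons": 80}}

```text
t: 8.6
eef_pos: [0.4723, -0.2136, 0.0331]
eef_rot: [0.988, 0.154, 0.001, 0.001]
ft_force: [-1.2, 0.1, 7.1]
grip_width: 0.0131
grasp_force: 79.1
```

Emit:
{"fn": "send_rows", "kwargs": {"steps": [[[0, 0, -0.2, 0, 0, 0], [0, 0, -0.5, 0, 0, 0], [0, 0, -0.9, 0, 0, 0]]]}}

```text
t: 8.9
eef_pos: [0.471, -0.213, 0.1402]
eef_rot: [0.988, 0.154, -0.001, -0.001]
ft_force: [0.4, -1.0, -3.8]
grip_width: 0.0128
grasp_force: 78.4
```

Emit:
{"fn": "send_rows", "kwargs": {"steps": [[[0, 0, -0.4, 0, 0, 0], [0, 0, -0.4, 0, 0, 0]]]}}

```text
t: 9.1
eef_pos: [0.4735, -0.2144, 0.1938]
eef_rot: [0.988, 0.154, 0.004, 0.003]
ft_force: [1.1, -0.2, -4.2]
grip_width: 0.013
grasp_force: 78.9
```

```bash
python3 -c "
from h import *
st(); go(.4765,.1865,.19,-98.1)"
```

```text
t 9.10 [ 0.4735 -0.2144  0.1938] yawY -72.3 F [ 1.1 -0.2 -4.2] w 0.0130 g 78.9 q [-0.55  0.41  1.89  0.    0.84  0.71]
row [1.0408, -3.1744, 0.0145, 0.003, -0.0041, 0.2253]
```

Emit:
{"fn": "send_rows", "kwargs": {"steps": [[[0.08, -0.25, 0, 0, 0, 0], [0.17, -0.53, 0, 0, 0, 0], [0.26, -0.79, 0, 0, 0, 0]]]}}

```text
t: 9.4
eef_pos: [0.472, -0.1125, 0.1875]
eef_rot: [0.988, 0.153, -0.0, -0.0]
ft_force: [0.7, -0.3, -3.4]
grip_width: 0.0124
grasp_force: 78.9
```

Emit:
{"fn": "send_rows", "kwargs": {"steps": [[[0.09, -0.27, 0, 0, 0, 0], [0.17, -0.53, 0, 0, 0, 0], [0.26, -0.79, 0, 0, 0, 0]]]}}

```text
t: 9.7
eef_pos: [0.473, -0.0125, 0.1874]
eef_rot: [0.988, 0.154, -0.0, -0.0]
ft_force: [-0.1, 0.5, -4.0]
grip_width: 0.0127
grasp_force: 78.9
```

Emit:
{"fn": "send_rows", "kwargs": {"steps": [[[0.09, -0.27, 0, 0, 0, 0], [0.17, -0.53, 0, 0, 0, 0], [0.26, -0.79, 0, 0, 0, 0]]]}}

```text
t: 10.0
eef_pos: [0.4739, 0.0873, 0.1874]
eef_rot: [0.988, 0.154, -0.0, -0.0]
ft_force: [1.1, 0.3, -3.9]
grip_width: 0.0129
grasp_force: 78.9
```

Emit:
{"fn": "send_rows", "kwargs": {"steps": [[[0.09, -0.27, 0, 0, 0, 0.05], [0.17, -0.53, 0, 0, 0, 0.1], [0.26, -0.77, 0, 0, 0, 0.16], [0.26, -0.79, 0, 0, 0, 0.225], [0.26, -0.79, 0, 0, 0, 0.225], [0.26, -0.79, 0, 0, 0, 0.225], [0.26, -0.79, 0, 0, 0, 0.225]]]}}

```text
t: 10.7
eef_pos: [0.4754, 0.1851, 0.1877]
eef_rot: [0.998, -0.069, -0.0, 0.0]
ft_force: [0.4, 0.8, -3.0]
grip_width: 0.0128
grasp_force: 79.2
```

```bash
python3 -c "
from h import *
st()
for n in ('top','scene'): cv2.imwrite(f'pics/{n}4.png',viewer.get_image(n))
t=cv2.imread('pics/top4.png');s=cv2.imread('pics/scene4.png')
f=lambda a,x,y:cv2.resize(a[y:y+120,x:x+100],None,fx=4,fy=4,interpolation=cv2.INTER_CUBIC)
cv2.imwrite('pics/c4.png',np.hstack([f(t,210,180),f(s,320,155)]))"
```

```text
t 10.70 [0.4754 0.1851 0.1877] yawY -98.0 F [ 0.4  0.8 -3. ] w 0.0128 g 79.2 q [0.24 0.41 1.91 0.   0.82 1.95]
```

View pics/c4.png

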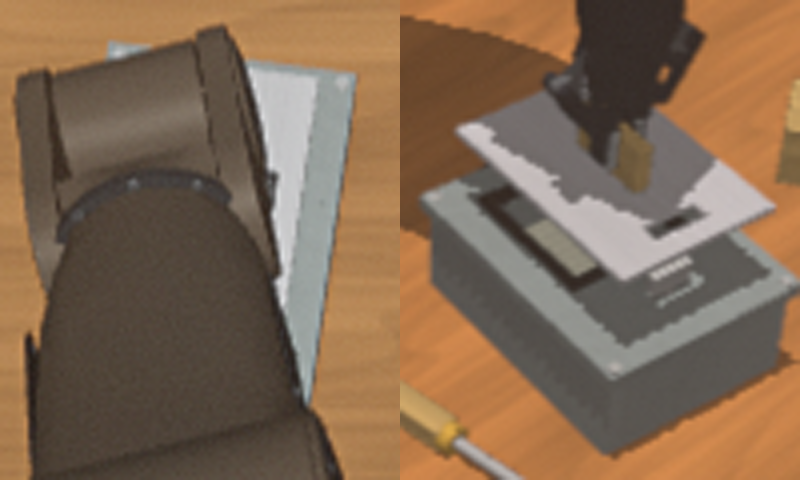

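```bash
python3 -c "
from h import *
pc=np.array([[458,132],[625,280],[775,208]])/4+[220,155]
bc=np.array([[425,200],[612,378],[797,285]])/4+[220,155]
sl=np.array([[677,222]])/4+[220,155]
for z in (.158,.161,.164):
  P=ray('scene',pc,z)[:,:2]*1000; d=P[1]-P[0]; e=P[2]-P[1]
  print('panel',z,P.round(1).tolist(),np.linalg.norm(d),np.linalg.norm(e),'yaw',np.degrees(np.arctan2(d[1],d[0])),'cen',(P[0]+P[2])/2,'slot',ray('scene',sl,z)[:,:2]*1000)
B=ray('scene',bc,.09)[:,:2]*1000; d=B[1]-B[0]
print('box',B.round(1).tolist(),np.linalg.norm(d),np.linalg.norm(B[2]-B[1]),np.degrees(np.arctan2(d[1],d[0])),'cen',(B[0]+B[2])/2)
print('box expect px',proj('scene',[[.477,.1847,.09]]), 'wing top view', ray('top',[[265,209.4]],.116))
"
```

```text
panel 0.158 [[371.7, 125.7], [566.6, 101.1], [586.8, 236.0]] 196.4407998843212 136.3637228713393 yaw -7.190861285396728 cen [479.24319452 180.82109105] slot [[549.88653662 172.51125046]]
panel 0.161 [[374.3, 123.1], [568.6, 98.6], [588.8, 233.1]] 195.83750313689072 135.94493110036177 yaw -7.190861285396736 cen [481.53627014 178.08916923] slot [[551.96265681 169.80484931]]
panel 0.164 [[376.9, 120.6], [570.6, 96.1], [590.7, 230.2]] 195.23420638946038 135.52613932938428 yaw -7.190861285396742 cen [483.82934576 175.35724741] slot [[554.03877699 167.09844816]]
box [[355.2, 108.2], [584.0, 77.3], [609.5, 247.9]] 230.8526152806834 172.5519177214032 -7.707658640866968 cen [482.33912185 178.08464061]
box expect px [[371.95255238 213.52309776]] wing top view [[0.54603033 0.17253785 0.116     ]]
```

Emit:
{"fn": "send_rows", "kwargs": {"steps": [[[0, -0.007, 0.1, 0, 0, 0], [0, -0.007, 0.2, 0, 0, 0], [0, -0.007, 0.24, 0, 0, 0], [0, -0.007, 0.24, 0, 0, 0]]]}}

```text
t: 11.2
eef_pos: [0.4752, 0.1864, 0.1579]
eef_rot: [0.998, -0.07, -0.001, 0.0]
ft_force: [-0.2, -0.4, -2.4]
grip_width: 0.0129
grasp_force: 79.2
```

```bash
python3 -c "
from h import *
st()
s=viewer.get_image('scene');cv2.imwrite('pics/scene5.png',s)
cv2.imwrite('pics/c5.png',cv2.resize(s[180:270,320:430],None,fx=7,fy=6.6,interpolation=cv2.INTER_CUBIC))"
```

```text
t 11.20 [0.4752 0.1864 0.1579] yawY -98.1 F [-0.2 -0.4 -2.4] w 0.0129 g 79.2 q [0.24 0.45 1.94 0.   0.75 1.96]
```

View pics/c5.png

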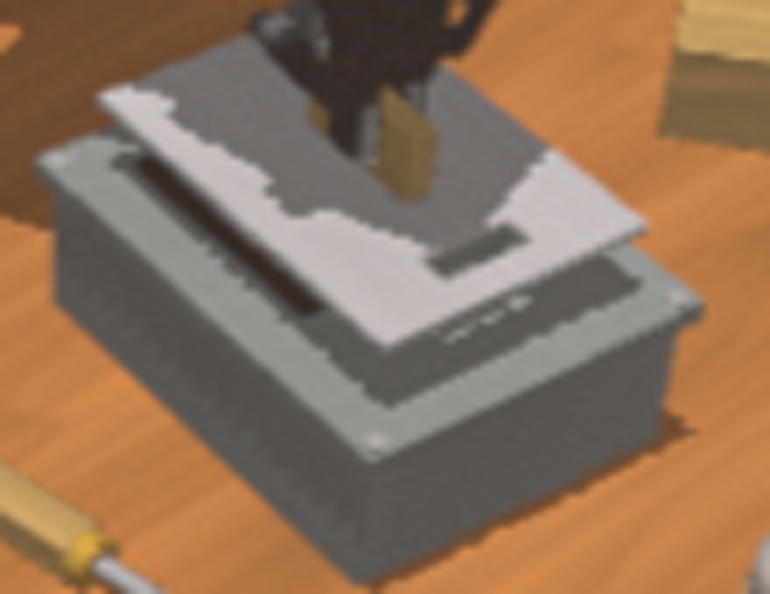

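```bash
python3 -c "
from h import *
def quad(c,L,W,z,yaw):
  r=R.from_euler('z',yaw,degrees=True); return np.array(c+[z]) + r.apply([[-L/2,-W/2,0],[L/2,-W/2,0],[L/2,W/2,0]])
print('box pred',proj('scene',quad([.4771,.1847],.24,.18,.09,-8.1)).round(1).tolist(),'seen 325.4 204.5|373.1 249.7|420.4 225.9')
print('box pred felt',proj('scene',quad([.4754,.1866],.24,.18,.09,-8.1)).round(1).tolist())
print('panel pred',proj('scene',quad([.476,.186],.2,.14,.131,-8.1)).round(1).tolist(),'seen 334.3 194.7|375.4 232.6|412.6 214.8')
c=viewer.camera_info('scene');print(R.from_quat(c['attitude']).as_matrix().round(3).tolist())
"
```

```text
box pred [[325.2, 202.9], [373.2, 249.1], [421.0, 224.7]] seen 325.4 204.5|373.1 249.7|420.4 225.9
box pred felt [[325.2, 202.3], [373.2, 248.5], [421.0, 224.1]]
panel pred [[334.5, 193.5], [375.5, 231.5], [413.2, 212.8]] seen 334.3 194.7|375.4 232.6|412.6 214.8
[[0.666, 0.527, -0.528], [0.746, -0.475, 0.467], [-0.005, -0.705, -0.709]]
```

Seen corners match the predictions for box and panel to about 1 px with the same bias, so the panel is aligned within about 2 mm. I'll lower it over the stud slowly.

Emit:
{"fn": "send_rows", "kwargs": {"steps": [[[0, 0, 0.04, 0, 0, 0], [0, 0, 0.08, 0, 0, 0], [0, 0, 0.11, 0, 0, 0], [0, 0, 0.14, 0, 0, 0], [0, 0, 0.14, 0, 0, 0]]]}}

```text
t: 11.75
eef_pos: [0.4754, 0.1865, 0.1418]
eef_rot: [0.998, -0.071, -0.0, 0.0]
ft_force: [-0.3, 0.2, -3.5]
grip_width: 0.0127
grasp_force: 79.2
```

Emit:
{"fn": "send_rows", "kwargs": {"steps": [[[0, 0, 0.03, 0, 0, 0], [0, 0, 0.06, 0, 0, 0], [0, 0, 0.09, 0, 0, 0], [0, 0, 0.11, 0, 0, 0], [0, 0, 0.11, 0, 0, 0]]]}}

```text
t: 12.25
eef_pos: [0.4755, 0.1865, 0.129]
eef_rot: [0.998, -0.071, -0.0, 0.0]
ft_force: [-0.8, -0.7, 2.6]
grip_width: 0.0128
grasp_force: 80.0
```

Emit:
{"fn": "send_rows", "kwargs": {"steps": [[[0, 0, 0.02, 0, 0, 0], [0, 0, 0.04, 0, 0, 0], [0, 0, 0.06, 0, 0, 0], [0, 0, 0.06, 0, 0, 0]]]}}

```text
t: 12.65
eef_pos: [0.4756, 0.1866, 0.1231]
eef_rot: [0.998, -0.071, 0.0, -0.0]
ft_force: [-6.8, -1.8, 17.7]
grip_width: 0.0127
grasp_force: 82.3
```

```bash
python3 -c "
from h import *
st();print(manip.observe()['moment'])"
```

```text
t 12.65 [0.4756 0.1866 0.1231] yawY -98.1 F [-6.8 -1.8 17.7] w 0.0127 g 82.3 q [0.24 0.51 1.97 0.   0.67 1.96]
[-0.3764737   1.02483916  0.06435227]
```

Emit:
{"fn": "send_rows", "kwargs": {"steps": [[[0, 0, 0.008, 0, 0, 0], [0, 0, 0.015, 0, 0, 0], [0, 0, 0.015, 0, 0, 0], [0, 0, 0.015, 0, 0, 0], [0, 0, 0.015, 0, 0, 0]]]}}

```text
t: 13.15
eef_pos: [0.4756, 0.1866, 0.123]
eef_rot: [0.998, -0.07, 0.001, -0.0]
ft_force: [-13.3, -5.0, 44.5]
grip_width: 0.0131
grasp_force: 86.5
```

```bash
python3 -c "
from h import *
st();print(manip.observe()['moment'])
s=viewer.get_image('scene')
cv2.imwrite('pics/c6.png',cv2.resize(s[180:270,320:430],None,fx=7,fy=6.6,interpolation=cv2.INTER_CUBIC))"
```

```text
t 13.15 [0.4756 0.1866 0.123 ] yawY -98.1 F [-13.3  -5.   44.5] w 0.0131 g 86.5 q [ 0.24  0.51  1.97 -0.    0.66  1.96]
[-0.80215636  2.18988636  0.02710545]
```

View pics/c6.png

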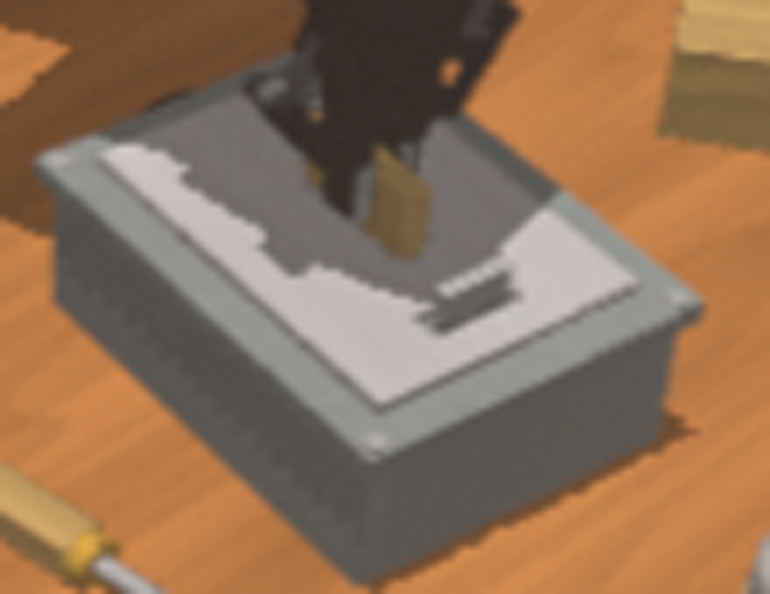

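The panel lies flat with an even frame showing around it, and the stud stands up through the slot (crop pixel about (475,285)). It is hard down, since z didn't change while the force rose to 44 N. I'll ease off a little and hand in.

Emit:
{"fn": "send_rows", "kwargs": {"steps": [[[0, 0, -0.009, 0, 0, 0], [0, 0, -0.009, 0, 0, 0], [0, 0, -0.009, 0, 0, 0], [0, 0, -0.009, 0, 0, 0]]]}}

```text
t: 13.6
eef_pos: [0.4756, 0.1866, 0.123]
eef_rot: [0.998, -0.07, 0.001, -0.0]
ft_force: [-9.4, -3.1, 27.8]
grip_width: 0.0129
grasp_force: 84.0
```

```bash
python3 -c "
from h import *
st()
if manip.observe()['ft_force'][2]>14: print(manip.finish_job())"
```

```text
t 13.60 [0.4756 0.1866 0.123 ] yawY -98.1 F [-9.4 -3.1 27.8] w 0.0129 g 84.0 q [0.24 0.51 1.97 0.   0.66 1.96]
the job is handed in; nothing more can be done
None
```

I turned the stud straight across the box, set the panel over it and handed the job in at 13.6 s with the arm still pressing the panel flush at about 28 N; the hand-in gave no verdict.

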